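Clear and flip open the wide parts case

ROBOT

A 7-joint arm with a two-finger parallel gripper is mounted at the origin on the work surface. World frame = base frame: x ahead of the robot, y to its left, z up, the work surface at z = 0. Lengths are in m, angles in rad, forces in N, time in s.
With the tool pointing down it reaches from about 0.35 to 0.9 m from the base axis. Payload 8.1 kg.
Tool frame: the origin (TCP) lies at the very end of the fingers, on their centre line; the grasp point (between the pads) lies 19 mm behind it (grasp_offset is the distance from the TCP to the grasp point, in m); z points along the fingers, y is the line along which they close (so a half turn about z gives the same grasp; the last joint's range is limited). The gripper opens to 92 mm and grips with 3 to 60 N. Pads are 19 mm wide; open, the fingers measure 130 mm over their backs; the gripper's body (75 mm by 190 mm) begins 47 mm behind the grasp point.
Start: joints at [-1.31, 0.434, 0.025, 1.573, -0.012, 1.134, -0.075], TCP at [0.222, 0.584, 0.227] pointing down, gripper open.
Joint ranges: [-2.62, 2.62], [-0.44, 2.09], [-1.27, 1.32], [0.08, 2.57], [-1.32, 4.46], [0.12, 2], [-2.74, 2.74]. Speed limits (rad/s): [2.22, 2.22, 3.01, 3.01, 3.14, 3.14, 3.14].

INTERFACE

Orientations are given as a rotation vector (axis times angle).
In Python, from cell import observe, get_image, camera_params, sign_off, silhouettes, grasp_offset gives the robot as it stands. The module is installed in compiled form; this text tells all that it offers.
- The arm moves only by the tool jog_arm, never from a script. Its argument "motion" is a list that holds one entry, the list of rows, each a list of 7 numbers: the shift along the tool's x, y, z in m, then the turn, a rotation vector about the tool's x, y, z in rad, then the closure, from -1 (fully open) to 1 (shut), so that 0 is half open. In form: [[[dx, dy, dz, wx, wy, wz, hand], ...]]. A call has 1 to 10 rows; each row is the pose to reach, as a shift and turn from the pose commanded when the call began, along the tool's axes at that moment; what a row does not reach only later rows make up. A row lasts 1/12 s, in which the tool goes at most 41.7 mm and 7.16 degrees, less where a joint would pass 70% of its speed; a pose out of reach is approached as far as the arm can. A call with a gripper value outside its range is refused whole. The fingers move at their own pace and stop on an object; "force" is the grip in N (left out, the last holds). Time passes only in rows, so rows that repeat a pose let the fingers close. It gives the time, the measured TCP pose, the force, the opening and the grip force at its end, in the units of the state.
- observe(): the state, without advancing time (a new reading comes with each control period).
- get_image(name): name is "side" or "top"; returns the picture (400x640x3 uint8, red, green, blue); there is no depth.
- camera_params(name): a dict with "vertical_fov" (degrees; the focal length in pixels is half the picture's height over the tangent of half this angle, whatever the lens; pixels are square), "cx", "cy" (the principal point, pixels), "T" (4x4, takes a point from camera to world coordinates). Camera axes: x right, y down, z forward; pixel columns grow to the right and rows downward; lengths in m; the calibration is good to about 2 mm. A picture is of the moment at which its call begins. camera_params takes no time and is no camera call.
- sign_off(): hands the job in; it is judged then, once.
Trained networks look in the newest picture that a camera, given by its name, has taken for a name from the list of things; names that differ only in an ending like _2 or _b are one class to them, and where a whole thing is asked for, a point or a joint stands for the part that bears it (a point fixed in the world has none). Each returns a list of dicts, best first, with "p" (0 to 1); they miss things now and then, are a little off and sometimes report something else, mostly with a low value. They report only what shows in the picture. A call takes as long as a camera call. They do not tell look-alikes from the thing itself.
- silhouettes(query, camera): "mask" (400x640 bool, what is visible of it) and "pixel" ([column, row] in pixels, amid what is visible of it).
The state is a dict: "clock": time; "joints": joint angles; "dq": joint speeds; "joint_efforts": joint torques, N m; "position": TCP position; "ee_rot": TCP orientation; "force": force on the tool from outside, world axes, zero at the start; "ft_torque": the same for the moment, N m; "width": opening from 0.0 (shut) to 1.0 (fully open); "gripper_force": force on a finger pad.
Only numpy, scipy, OpenCV 4.12 (cv2) and the standard library are available. Lean on these libraries where they do the work, as an engineer would, in place of code of your own. Each camera call takes 0.05 s, during which the arm holds its last target. There are 200 camera calls.

TASK

First push the cardboard carton along the table, to either side, until no part of it stands in front of the wider of the two lidded cases. Then, with a fingertip under its front lip, flip that case's lid up and over past upright so that it stays open by itself. Do it all with light pushes: grip or lift nothing, keep the carton upright, leave the small case shut and do not disturb the other things standing about.

Things in the scene. Friction and masses are not known exactly. Their poses are not given: they have to be found in the camera images.
- case: the wide lidded parts case: pale plastic box fixed to the table, 120 (its x) x 180 (its y) x 78 mm tall, lid 4 mm thick on top (top of the shut lid at 83 mm). Origin at the centre of its underside; x points away from the robot side to the hinge side, y to its left, z up; its front is its -x side. It may stand left or right of the small case and be turned up to 15 degrees. Walls 4 mm
- lid (a joint): hinge of the wide case's lid, rad: 0 shut, grows as the lid's front rises, 1.57 upright, stop at 2.0. The hinge axis is parallel to the case's y, along the top of its far wall. The lid weighs about 0.11 kg (it takes about 0.5 N under the lip to raise it), swings freely with a little damping, falls shut when let go below about 1.4 and falls open to the stop, and stays there, when let go above about 1.65 (in between friction may hold it). There is no latch
- lid_lip (a point): middle of the outer edge of the lid's front lip, which moves with the lid. The lip is a plate 70 mm wide and 4 mm thick in the middle of the front edge, standing out 27 mm in front of the case's front wall and tilted 20 degrees upward; below it the front of the case is open down to the table, so a finger slanting forward and down fits under it. This point is 147 mm from the hinge axis, and with the lid shut 89 mm above the table, 87 mm in front of the case's origin
- lid_hinge (a point): middle of the hinge axis of the wide case's lid: 60 mm behind the case's origin (its +x), 78.5 mm above the table. The underside of the lid lies in the plane through this axis
- carton: brown cardboard carton with a paler strip of tape, 60 (its x) x 70 (its y) x 55 mm tall, 0.22 kg, loose, standing on the table some 25 to 40 mm in front of the wide case's lip, roughly square to it. Origin at the centre of its underside. It slides when pushed; the table is free on both sides of it
- small_case: the small lidded case, to be left alone: made like the wide one, 120 x 120 x 78 mm, fixed; origin at the centre of its underside, axes as for the wide case
- small_lid (a joint): hinge of the small case's lid, rad: 0 shut; to stay shut
- jar: bystander: small glass jar with a steel cap, 48 mm across, 70 tall, beside the wide case; origin at the centre of its underside
- spool: bystander: empty wooden spool, 44 mm across, 40 tall, beside the wide case; origin at the centre of its underside
- bottle: bystander: white plastic bottle, 52 mm across, 130 tall, on the left; origin at the centre of its underside
- can: bystander: steel can, 66 mm across, 80 tall, on the right; origin at the centre of its underside
- tape: bystander: roll of brown tape lying flat, 90 mm across, 25 tall, behind the cases; origin at the centre of its underside
- driver: bystander: screwdriver lying behind the cases; origin at the underside, near the middle of its length
- mug: bystander: white mug, 76 mm across, 85 tall, behind the cases; origin at the centre of its underside
Not all that is in view belongs to the job. What is shaped like the carton but pink is not meant.

How it is judged:
On the way, in this order (a step that is already met when the one before it is completed fails the run):
1. the carton stands upright and still, clear of the front of the wide case ((y of carton in the frame of case above 0.115 m or y of carton in the frame of case below -0.115 m) and angle between carton's own z axis and vertical below 0.1 rad and height (world z) of carton between -0.01 and 0.01 m and linear speed of carton below 0.02 m/s), for 0.2 s.
2. the wide case's lid has gone past upright and rests open (value of joint lid above 1.8 rad and velocity of joint lid between -0.05 and 0.05 rad/s), for 0.2 s.
At the end, for the whole second after the job is handed in: the wide case's lid rests open beyond 1.8 rad without moving; the carton stands upright on the table, its centre more than 115 mm to one side of the wide case's middle line; the small case is shut (all of step 1 and all of step 2 and value of joint small_lid below 0.05 rad); the robot touches nothing.
It fails at once if the carton is lifted (over 15 mm) or tipped (over 0.4 rad) (height (world z) of carton above 0.015 m or angle between carton's own z axis and vertical above 0.4 rad).
It fails at once if the carton or a lid is gripped or pressed hard (over 30 N) (contact force between the fingers and carton above 30 N or contact force between the fingers and case above 30 N or contact force between the fingers and small_case above 30 N).
It fails at once if the small case's lid is opened (value of joint small_lid above 0.2 rad).
It fails at once if a bystander is moved over 30 mm or tipped (distance of any of jar, spool, bottle, can, tape, driver, mug from where it was at the start of the episode above 0.03 m or angle between any of jar, spool, bottle, can, tape, mug's own z axis and vertical above 0.4 rad).
It also fails if it takes over 59 s, if anything falls off the work surface, if the arm or the gripper's body presses on something with over 40 N, if the wrist force passes 120 N, or if a joint passes its speed limit or range.

## Working session

There is one attempt and no reset: what is moved stays moved. The work goes in short steps, Python scripts to look and compute and a tool call to move; the robot and the scene stay as the last step left them, time stands still between calls to the robot, and variables do not carry over. Pictures are saved under pics/ and viewed, at most 10 in all, crops included, and the job is handed in when it is done.

Besides the shell and the picture viewer there is one more tool, called after "Request:" as a command line: name --argument value ..., lists and objects as JSON in quotes. jog_arm: Moves the arm, as the interface text tells. Its arguments: {"type":"object","properties":{"motion":{"type":"array"},"force":{"type":"number"}},"required":["motion"]}

```bash
mkdir -p pics; python3 - <<'E'
from cell import *
import cv2,numpy as np
s=observe();print({k:np.round(v,3) for k,v in s.items()})
for n in("top","side"):
    im=get_image(n);cv2.imwrite(f"pics/{n}0.png",im[:,:,::-1]);print(n,camera_params(n))
E
```

```text
{'clock': np.float64(0.0), 'joints': array([-1.31 ,  0.435,  0.025,  1.574, -0.012,  1.134, -0.075]), 'dq': array([ 0.   , -0.002, -0.   , -0.001,  0.001, -0.001,  0.001]), 'joint_efforts': array([-0.0000e+00, -6.6786e+01,  9.8500e-01, -3.1446e+01, -6.1000e-02,
        4.3000e-02,  0.0000e+00]), 'position': array([0.222, 0.584, 0.226]), 'ee_rot': array([-5.68e-01, -3.09e+00,  2.00e-03]), 'force': array([-0.079, -0.323,  0.801]), 'ft_torque': array([-0.029, -0.042,  0.052]), 'gripper_force': np.float64(0.0), 'width': np.float64(0.997)}
top {'vertical_fov': 50.49541262914794, 'cx': 314.7274436348329, 'cy': 201.05322298848603, 'T': array([[ 0.0287069 , -0.99139678,  0.12770408,  0.43928282],
       [-0.99949382, -0.03022149, -0.00993796,  0.00126562],
       [ 0.01371187, -0.12735415, -0.99176252,  1.15490753],
       [ 0.        ,  0.        ,  0.        ,  1.        ]])}
side {'vertical_fov': 54.699643828282994, 'cx': 320.2679632871418, 'cy': 202.36271025279427, 'T': array([[ 0.70905718, -0.48334299,  0.51343692,  0.09063625],
       [-0.70505471, -0.47392238,  0.52753714, -0.48224148],
       [-0.01165213, -0.73605511, -0.67682132,  0.7129993 ],
       [ 0.        ,  0.        ,  0.        ,  1.        ]])}
```

View pics/top0.png

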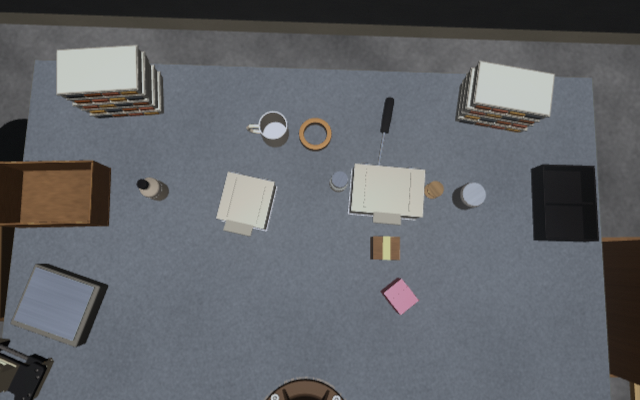

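View pics/side0.png

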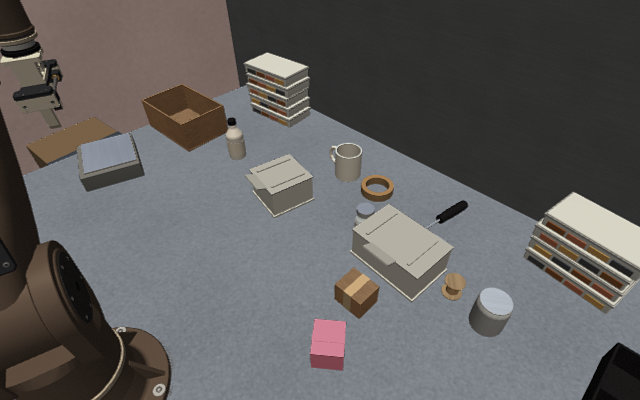

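The top view shows the wide case at (388,192) with its lip at (387,218). The carton is at (386,248), the pink decoy at (400,296), and the small case at (247,200). I'll fit poses next.

```bash
cat > h.py <<'E'
from cell import *
import cv2,numpy as np
from scipy.optimize import minimize
def proj(P,c):
    T=np.array(c["T"]);q=(np.asarray(P)-T[:3,3])@T[:3,:3]
    f=200/np.tan(np.radians(c["vertical_fov"]/2))
    return q[:,:2]/q[:,2:]*f+[c["cx"],c["cy"]]
def unproj(px,c,z):
    T=np.array(c["T"]);f=200/np.tan(np.radians(c["vertical_fov"]/2))
    d=T[:3,:3]@np.array([(px[0]-c["cx"])/f,(px[1]-c["cy"])/f,1]);o=T[:3,3]
    return o+d*(z-o[2])/d[2]
def box(dx,dy,h):
    return [np.array([[x,y,z] for x in(-dx/2,dx/2) for y in(-dy/2,dy/2) for z in(0,h)])]
def case(w): return box(.12,w,.083)+[np.array([[x,y,z] for x,z in((-.087,.089),(-.06,.078)) for y in(-.035,.035)])]
def render(parts,p,c,S=4):
    m=np.zeros((400*S,640*S),np.uint8);R=np.array([[np.cos(p[2]),-np.sin(p[2]),0],[np.sin(p[2]),np.cos(p[2]),0],[0,0,1]])
    for q in parts:
        cv2.fillConvexPoly(m,cv2.convexHull(np.round(proj(q@R.T+[p[0],p[1],0],c)*S).astype(np.int32)),255)
    return cv2.resize(m,(640,400),interpolation=cv2.INTER_AREA)/255.
def fit(parts,masks,p0):
    cs={n:camera_params(n) for n in masks}
    def cost(p): return sum(np.abs(render(parts,p,cs[n])-masks[n]).sum()/masks[n].sum() for n in masks)
    r=minimize(cost,p0,method="Nelder-Mead",options=dict(initial_simplex=np.array(p0)+np.array([[0,0,0],[.02,0,0],[0,.02,0],[0,0,.15]])))
    return r.x,r.fun
E
python3 - <<'E'
from h import *
get_image("top");get_image("side")
ct=camera_params("top")
for n,z,parts in(("case",.08,case(.18)),("small_case",.08,case(.12)),("carton",.055,box(.06,.07,.055)),("jar",.07,0),("spool",.04,0),("can",.08,0),("bottle",.13,0)):
    T=silhouettes(n,"top");
    for d in T: print(n,round(d["p"],2),d["pixel"],unproj(d["pixel"],ct,z).round(3),d["mask"].sum())
    if parts:
        S=silhouettes(n,"side")
        print("   side",[(round(d["p"],2),d["pixel"]) for d in S])
        for t in T[:2]:
          p0=list(unproj(t["pixel"],ct,z)[:2])+[0.]
          for d in S[:2]:
            print("   fit",fit(parts,{"top":t["mask"],"side":d["mask"]},p0), fit(parts,{"top":t["mask"]},p0))
E
```

```text
case 0.94 [385.1, 191.6] [ 0.608 -0.19   0.08 ] 3904
   side [(0.36, [453.0, 212.5]), (0.19, [283.4, 183.0])]
   fit (array([ 0.84298559, -0.13901513,  0.32748261]), np.float64(11.981634770346494)) (array([ 0.60956609, -0.19582865, -0.05605777]), np.float64(0.032952627772420445))
   fit (array([ 0.61039002, -0.19572002, -0.05695615]), np.float64(3.018168565378255)) (array([ 0.60956609, -0.19582865, -0.05605777]), np.float64(0.032952627772420445))
small_case 0.84 [245.7, 200.5] [0.574 0.167 0.08 ] 2837
small_case 0.52 [155.1, 189.2] [0.596 0.399 0.08 ] 546
small_case 0.23 [310.2, 126.3] [0.774 0.008 0.08 ] 473
   side [(0.63, [282.0, 185.7]), (0.16, [402.5, 241.5])]
   fit (array([ 0.57592209,  0.16494876, -0.19538682]), np.float64(0.11169914220525581)) (array([ 0.57425415,  0.16709708, -0.19777258]), np.float64(0.05049797148327078))
   fit (array([ 0.57517339,  0.16651055, -0.20581174]), np.float64(1.7577809854275166)) (array([ 0.57425415,  0.16709708, -0.19777258]), np.float64(0.05049797148327078))
   fit (array([0.60093998, 0.44250147, 1.09629164]), np.float64(5.658582476976468)) (
[... 584 characters left out ...]
 0.34293994, -0.23537438,  0.77960972]), np.float64(0.46956030028195883)) (array([ 0.34043756, -0.23659958,  0.86439996]), np.float64(0.22453897471019454))
   fit (array([ 0.60696044,  0.42366513, -0.43456376]), np.float64(1.8238747913802849)) (array([ 0.60537287,  0.42263382, -0.41313307]), np.float64(0.42214698829171954))
   fit (array([ 0.60627346,  0.4234664 , -0.47954632]), np.float64(1.8010125826538892)) (array([ 0.60537287,  0.42263382, -0.41313307]), np.float64(0.42214698829171954))
jar 0.7 [342.0, 183.1] [ 0.628 -0.079  0.07 ] 303
spool 0.81 [433.6, 189.6] [ 0.623 -0.326  0.04 ] 243
can 0.86 [469.2, 195.0] [ 0.606 -0.406  0.08 ] 737
bottle 0.65 [155.2, 192.4] [0.581 0.379 0.13 ] 503
```

```bash
cat >> h.py <<'E'
from scipy.spatial.transform import Rotation as Ro
CASE=np.array([.6096,-.1958,-.056])
def w(pc):  # case frame -> world
    c,s=np.cos(CASE[2]),np.sin(CASE[2]);x,y,z=pc
    return np.array([CASE[0]+c*x-s*y,CASE[1]+s*x+c*y,z])
def tool(a,yaw=None): # a=angle of fingers below horizontal
    yaw=CASE[2] if yaw is None else yaw
    z=np.array([np.cos(a),0,-np.sin(a)]);y=np.array([0,1.,0]);x=np.cross(y,z)
    return Ro.from_euler("z",yaw)*Ro.from_matrix(np.c_[x,y,z])
def row(p,R,s=None):
    s=s or observe();R0=Ro.from_rotvec(s["ee_rot"])
    return np.r_[R0.inv().apply(np.array(p)-s["position"]),(R0.inv()*R).as_rotvec()].round(4).tolist()
def st():
    s=observe();R=Ro.from_rotvec(s["ee_rot"]).as_matrix();print("t",round(float(s["clock"]),2),"p",s["position"].round(4),"z",R[:,2].round(3),"y",R[:,1].round(3),"F",s["force"].round(1),"q",s["joints"].round(2),"w",s["width"])
E
python3 - <<'E'
from h import *
get_image("side")
for d in silhouettes("carton","side"): print(d["p"],d["pixel"],fit(box(.06,.07,.055),{"side":d["mask"]},[.46,-.19,-.05]))
print(w((-.087,0,.089)))
R=tool(np.pi/2);print("above left of carton",row([.455,-.10,.20],R))
E
```

```text
0.88 [353.9, 293.0] (array([ 0.46765313, -0.19943759,  0.06401532]), np.float64(0.08194842406876791))
0.84 [327.7, 344.5] (array([ 2.22222222,  1.76555556, -7.38333333]), np.float64(1.0))
[ 0.52273638 -0.19093055  0.089     ]
above left of carton [-0.4608, -0.5566, 0.0267, 0.0001, 0.0, -0.3079]
```

Request:
jog_arm --motion '[[[-0.46,-0.557,0.027,0,0,-0.308,1],[-0.46,-0.557,0.027,0,0,-0.308,1],[-0.46,-0.557,0.027,0,0,-0.308,1],[-0.46,-0.557,0.027,0,0,-0.308,1],[-0.46,-0.557,0.027,0,0,-0.308,1],[-0.46,-0.557,0.027,0,0,-0.308,1],[-0.46,-0.557,0.027,0,0,-0.308,1],[-0.46,-0.557,0.027,0,0,-0.308,1],[-0.46,-0.557,0.027,0,0,-0.308,1],[-0.46,-0.557,0.027,0,0,-0.308,1]]]' --force 5

```text
clock: 1.63
position: [0.3562, 0.1878, 0.2114]
ee_rot: [0.088, 3.14, 0.001]
force: [1.4, 0.6, 0.2]
width: 0.323
gripper_force: 0.0
```

```bash
python3 - <<'E'
from h import *
st();im=get_image("top");cv2.imwrite("pics/t1.png",cv2.resize(im[120:330,280:480],None,fx=3,fy=2.8)[:,:,::-1] if 0 else im[:,:,::-1])
h=cv2.cvtColor(im,cv2.COLOR_RGB2HSV);m=np.zeros((400,640),bool);s=im[225:270,360:415].astype(int);m[225:270,360:415]=(s[...,0]-s[...,2]>20)
m=cv2.morphologyEx(m.astype(np.uint8),cv2.MORPH_CLOSE,np.ones((3,3)));print(m.sum())
print(fit(box(.06,.07,.055),{"top":m.astype(float)},[.46,-.19,0]))
print(row([.463,-.11,.20],tool(np.pi/2)))
E
```

```text
t 1.63 p [0.3562 0.1878 0.2114] z [ 0.001  0.001 -1.   ] y [0.056 0.998 0.001] F [1.4 0.6 0.2] q [-0.75  0.08  0.14  2.1  -0.01  0.96  0.91] w 0.3227825466288066
631
(array([ 0.46449268, -0.19916734, -0.0331638 ]), np.float64(0.1379509648550387))
[-0.1229, -0.2827, 0.0119, -0.0028, 0.0007, -0.007]
```

Request:
jog_arm --motion '[[[-0.123,-0.283,0.012,0,0,0,1],[-0.123,-0.283,0.012,0,0,0,1],[-0.123,-0.283,0.012,0,0,0,1],[-0.123,-0.283,0.012,0,0,0,1],[-0.123,-0.283,0.012,0,0,0,1],[-0.123,-0.283,0.012,0,0,0,1],[-0.123,-0.283,0.012,0,0,0,1],[-0.123,-0.283,0.012,0,0,0,1],[-0.123,-0.283,0.012,0,0,0,1],[-0.123,-0.283,0.05,0,0,0,1]]]'

```text
clock: 2.52
position: [0.4675, -0.1016, 0.1656]
ee_rot: [0.092, 3.13, -0.0]
force: [2.8, 1.0, -0.3]
width: 0.005
gripper_force: 0.0
```

```bash
python3 - <<'E'
from h import *
st()
print(row([.463,-.11,.022],tool(np.pi/2)));print(row([.463,-.325,.022],tool(np.pi/2)))
E
```

```text
t 2.52 p [ 0.4675 -0.1016  0.1656] z [ 0.011 -0.001 -1.   ] y [0.059 0.998 0.   ] F [ 2.8  1.  -0.3] q [-0.24  0.27  0.42  2.03 -0.14  0.86  1.77] w 0.004797149414674612
[0.0055, -0.0087, 0.1436, 0.0, 0.0105, -0.0029]
[-0.0072, -0.2233, 0.1437, 0.0, 0.0105, -0.0029]
```

Request:
jog_arm --motion '[[[0.004,-0.006,0.035,0,0.01,0,1],[0.004,-0.006,0.07,0,0.01,0,1],[0.004,-0.006,0.105,0,0.01,0,1],[0.004,-0.006,0.13,0,0.01,0,1],[0.004,-0.006,0.142,0,0.01,0,1],[0.004,-0.006,0.142,0,0.01,0,1],[0.003,-0.02,0.142,0,0.01,0,1],[0.003,-0.03,0.142,0,0.01,0,1],[0.002,-0.04,0.142,0,0.01,0,1],[0.002,-0.045,0.142,0,0.01,0,1]]]'

```text
clock: 3.35
position: [0.4591, -0.1459, 0.0202]
ee_rot: [-0.089, -3.132, 0.0]
force: [0.0, 1.6, 1.3]
width: 0.008
gripper_force: 1.0
```

```bash
python3 - <<'E'
from h import *
st()
print(row([.463,-.285,.022],tool(np.pi/2)))
E
```

```text
t 3.35 p [ 0.4591 -0.1459  0.0202] z [-0.008  0.    -1.   ] y [ 0.057  0.998 -0.   ] F [0.  1.6 1.3] q [-0.04  0.52  0.31  2.14 -0.3   0.54  2.01] w 0.008147309303389716
[-0.0118, -0.1386, -0.0019, -0.0004, -0.0081, -0.001]
```

Request:
jog_arm --motion '[[[-0.003,-0.012,-0.001,0,0,0,1],[-0.005,-0.024,-0.001,0,0,0,1],[-0.006,-0.036,-0.001,0,0,0,1],[-0.007,-0.048,-0.001,0,0,0,1],[-0.007,-0.06,-0.001,0,0,0,1],[-0.008,-0.072,-0.001,0,0,0,1],[-0.009,-0.082,-0.001,0,0,0,1],[-0.009,-0.09,-0.001,0,0,0,1],[-0.009,-0.095,-0.001,0,0,0,1],[-0.009,-0.095,-0.001,0,0,0,1]]]'

```text
clock: 4.18
position: [0.4619, -0.2415, 0.0201]
ee_rot: [-0.09, -3.131, 0.001]
force: [-0.4, 0.4, -0.5]
width: 0.007
gripper_force: 0.0
```

```bash
python3 - <<'E'
from h import *
st();im=get_image("side")
for d in silhouettes("carton","side"): print(d["p"],d["pixel"],fit(box(.06,.07,.055),{"side":d["mask"]},[.46,-.29,-.05]))
cv2.imwrite("pics/s2.png",im[:,:,::-1])
print(row([.463,-.285,.022],tool(np.pi/2)))
E
```

```text
t 4.18 p [ 0.4619 -0.2415  0.0201] z [-0.01 -0.   -1.  ] y [ 0.057  0.998 -0.001] F [-0.4  0.4 -0.5] q [ 0.15  0.56  0.3   2.04 -0.28  0.59  2.17] w 0.006914726803650297
0.98 [390.8, 327.8] (array([ 0.46870985, -0.29680068, -0.01077722]), np.float64(0.732865731462926))
0.97 [326.8, 345.2] (array([1.43481481, 2.39148148, 7.45555556]), np.float64(1.0))
[-0.0036, -0.0447, -0.0021, -0.0003, -0.0102, -0.0004]
```

View pics/s2.png

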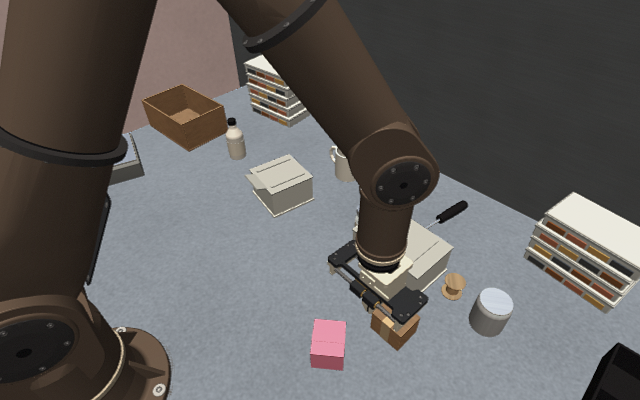

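The carton at (395,327) is upright and sliding straight, and nothing else has been disturbed. I'll push another 50 mm, then back off to the left and up.

Request:
jog_arm --motion '[[[-0.001,-0.012,-0.002,0,0,0,1],[-0.002,-0.024,-0.002,0,0,0,1],[-0.003,-0.035,-0.002,0,0,0,1],[-0.003,-0.044,-0.002,0,0,0,1],[-0.003,-0.05,-0.002,0,0,0,1],[-0.003,-0.05,-0.002,0,0,0,1],[-0.003,-0.03,-0.002,0,0,0,1],[0,0,-0.02,0,0,0,1],[0.03,0.03,-0.05,0,0,0,1],[0.06,0.06,-0.08,0,0,0,1]]]'

```text
clock: 5.12
position: [0.4171, -0.1878, 0.0886]
ee_rot: [-0.086, -3.129, -0.001]
force: [-0.2, 0.3, 1.9]
width: 0.006
gripper_force: 0.0
```

```bash
python3 - <<'E'
from h import *
st();im=get_image("side")
a=np.radians(40)
tip=w((-.13,0,.10));print(tip,row(tip,tool(a)))
print("pre",row([.40,-.19,.16],tool(a)))
for d in silhouettes("carton","side"): print(d["p"],d["pixel"],fit(box(.06,.07,.055),{"side":d["mask"]},[.46,-.34,-.05]))
E
```

```text
t 5.12 p [ 0.4171 -0.1878  0.0886] z [-0.011  0.001 -1.   ] y [0.055 0.999 0.   ] F [-0.2  0.3  1.9] q [ 0.01  0.37  0.37  2.14 -0.2   0.68  2.04] w 0.005596900664149121
[ 0.47980379 -0.1885238   0.1       ] [-0.067, -0.0014, -0.0091, 0.0046, -0.8848, 0.0002]
pre [0.0134, -0.0069, -0.0682, 0.0046, -0.8848, 0.0002]
0.77 [416.6, 340.3] (array([ 0.46798188, -0.34726293, -0.04622961]), np.float64(0.03552105536644078))
```

Request:
jog_arm --motion '[[[0.013,-0.005,-0.03,0,0,0,1],[0.013,-0.005,-0.068,0,-0.11,0,1],[0.013,-0.005,-0.068,0,-0.23,0,1],[0.013,-0.005,-0.068,0,-0.35,0,1],[0.013,-0.005,-0.068,0,-0.47,0,1],[0.013,-0.005,-0.068,0,-0.59,0,1],[0.013,-0.005,-0.068,0,-0.71,0,1],[0.013,-0.005,-0.068,0,-0.83,0,1],[0.013,-0.005,-0.068,0,-0.885,0,1],[0.013,-0.005,-0.068,0,-0.885,0,1]]]'

```text
clock: 6.05
position: [0.4003, -0.1944, 0.1427]
ee_rot: [0.056, 2.69, -0.004]
force: [0.0, 0.0, -0.8]
width: 0.008
gripper_force: 0.0
```

```bash
python3 - <<'E'
from h import *
st()
R=tool(np.radians(40))
print("low",row(w((-.15,0,.06)),R))
im=get_image("side");cv2.imwrite("pics/s3.png",im[:,:,::-1])
E
```

```text
t 6.05 p [ 0.4003 -0.1944  0.1427] z [ 0.435 -0.012 -0.9  ] y [0.04  0.999 0.006] F [ 0.   0.  -0.8] q [ 0.8   0.12 -0.33  2.41 -0.65  0.26  2.61] w 0.007881391261638764
low [-0.0173, 0.0089, 0.1003, 0.0149, -0.4221, 0.0086]
```

View pics/s3.png

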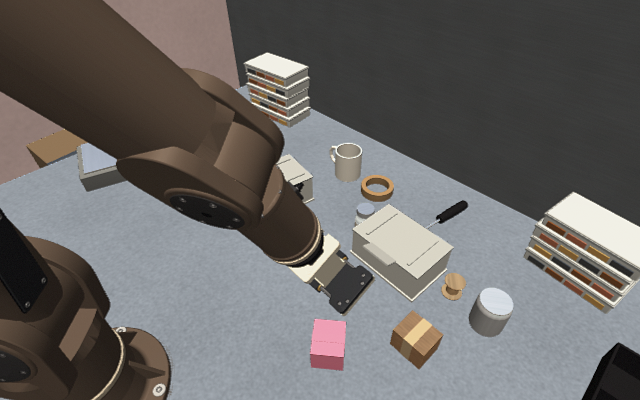

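The picture shows the carton at (416,340), well clear, with the lip at (380,254) free. The slant is limited this close to the base, so I'll move forward and see what it reaches.

Request:
jog_arm --motion '[[[-0.03,0.005,0.04,0,-0.1,0,1],[-0.03,0.005,0.05,0.01,-0.2,0,1],[-0.03,0.007,0.06,0.01,-0.3,0,1],[-0.03,0.008,0.07,0.01,-0.42,0,1],[-0.03,0.009,0.07,0.015,-0.42,0,1],[-0.03,0.009,0.07,0.015,-0.42,0,1]]]'

```text
clock: 6.6
position: [0.4479, -0.2137, 0.1645]
ee_rot: [0.024, 2.498, 0.075]
force: [-0.4, 0.7, -1.9]
width: 0.007
gripper_force: 0.0
```

```bash
python3 - <<'E'
from h import *
st()
R=tool(np.radians(40))
print("low",row(w((-.15,0,.06)),R))
E
```

```text
t 6.6 p [ 0.4479 -0.2137  0.1645] z [ 0.599  0.048 -0.799] y [-0.001  0.998  0.06 ] F [-0.4  0.7 -1.9] q [ 1.57  0.35 -1.1   2.35 -0.63  0.12  2.74] w 0.00712778951817146
low [0.0539, 0.0199, 0.0919, 0.0827, -0.2315, -0.0]
```

```bash
cat > kin.py <<'E'
import numpy as np,itertools
from scipy.spatial.transform import Rotation as Ro
from scipy.optimize import least_squares
D=[([-1.31,.435,.025,1.574,-.012,1.134,-.075],[.222,.584,.226],[-.568,-3.09,.002]),
([-0.75,0.08,0.14,2.1,-0.01,0.96,0.91],[.3562,.1878,.2114],[.088,3.14,.001]),
([-0.24,0.27,0.42,2.03,-0.14,0.86,1.77],[.4675,-.1016,.1656],[.092,3.13,0]),
([-0.04,0.52,0.31,2.14,-0.3,0.54,2.01],[.4591,-.1459,.0202],[-.089,-3.132,0]),
([0.15,0.56,0.3,2.04,-0.28,0.59,2.17],[.4619,-.2415,.0201],[-.09,-3.131,.001]),
([0.01,0.37,0.37,2.14,-0.2,0.68,2.04],[.4171,-.1878,.0886],[-.086,-3.129,-.001]),
([0.8,0.12,-0.33,2.41,-0.65,0.26,2.61],[.4003,-.1944,.1427],[.056,2.69,-.004]),
([1.57,0.35,-1.1,2.35,-0.63,0.12,2.74],[.4479,-.2137,.1645],[.024,2.498,.075])]
def fk(q,p,s):
    h,a1,L1,a2,L2,a3,L3,y0,yt,x0=p
    R=Ro.from_euler("z",y0);P=np.array([x0,0,h])
    for i,(ax,d) in enumerate(zip("zyzyzyz",[(a1,0,0),(0,0,L1),(a2,0,0),(-a2,0,L2),(a3,0,0),(0,0,0),(0,0,L3)])):
        R=R*Ro.from_euler(ax,s[i]*q[i]);P=P+R.apply(d)
    return P,R*Ro.from_euler("z",yt)
def solve():
    best=None
    for z in itertools.product((1,-1),repeat=4):
        s=[z[0],1,z[1],1,z[2],1,z[3]]
        def res(p):
            o=[]
            for q,P,r in D:
                a,b=fk(q,p,s);o+=list(a-P)+list(.3*(b.inv()*Ro.from_rotvec(r)).as_rotvec())
            return o
        for yy in itertools.product((0,1.57,3.14,-1.57),repeat=2):
            r=least_squares(res,[.33,0,.4,0,.4,0,.25,*yy,0])
            if best is None or r.cost<best[0]: best=(r.cost,s,r.x)
    return best
if __name__=="__main__":
    b=solve();print(b[0],b[1],b[2].round(3))
    np.save("kin.npy",np.r_[b[1],b[2]])
E
python3 kin.py
```

```text
0.0007717043374413209 [-1, 1, -1, 1, -1, 1, -1] [ 0.195 -0.021  0.536  0.024  0.431  0.013  0.267 -0.092  1.485  0.003]
```

```bash
cat > ik.py <<'E'
from kin import *
from h import tool,w
k=np.load("kin.npy");S,p=k[:7],k[7:]
lo=np.array([-2.62,-.44,-1.27,.08,-1.32,.12,-2.74])+.05;hi=np.array([2.62,2.09,1.32,2.57,4.46,2,2.74])-.05
def ik(P,R,q0):
    def f(q):
        a,b=fk(q,p,S);return np.r_[(a-P)*3,(b.inv()*R).as_rotvec(),.01*(q-q0)]
    r=least_squares(f,np.clip(q0,lo+.01,hi-.01),bounds=(lo,hi));e=f(r.x)
    return r.x,np.linalg.norm(e[:3])/3,np.linalg.norm(e[3:6])
E
python3 - <<'E'
from ik import *
rng=np.random.default_rng(0)
Q0=[rng.uniform(lo,hi) for _ in range(25)]
for flip in (0,np.pi,np.pi/2,-np.pi/2):
  for a in (30,40,50,60):
    R=tool(np.radians(a))*Ro.from_euler("z",flip)
    sols=[]
    for q0 in Q0:
        q,e,g=ik(w((-.078,0,.06)),R,q0)
        if e<.005 and g<.02: sols.append(q)
    u=[]
    for q in sols:
        if all(np.abs(q-v).max()>.5 for v in u): u.append(q)
    print(round(flip,2),a,len(sols));[print("   ",q.round(2)) for q in u[:4]]
E
```

```text
0 30 12
    [ 0.88  0.66 -0.48  2.52  3.5   0.9  -1.35]
    [ 0.07  0.65  0.46  2.52  3.75  1.16 -1.93]
0 40 13
    [ 1.34  0.94 -1.22  2.48  2.63  0.69 -0.38]
    [ 0.04  0.55  0.46  2.46  3.85  0.86 -2.04]
    [ 1.06  0.65 -0.77  2.47  3.18  0.6  -1.08]
0 50 13
    [ 1.29  0.83 -1.22  2.39  2.23  0.55 -0.13]
    [ 1.08  0.61 -0.86  2.39  2.74  0.36 -0.73]
    [ 0.14  0.47  0.31  2.38  4.    0.53 -2.18]
0 60 12
    [ 1.11  0.64 -1.    2.28  1.72  0.34  0.24]
    [ 0.44  0.44 -0.08  2.27  4.41  0.18 -2.55]
3.14 30 13
    [0.01 0.66 0.53 2.52 3.76 1.19 1.17]
    [ 0.58  0.61 -0.13  2.52  3.62  0.99  1.55]
3.14 40 12
    [-0.13  0.6   0.67  2.46  3.91  0.94  0.98]
    [-0.51  0.93  1.23  2.47  4.04  1.3   0.59]
    [ 0.85  0.57 -0.5   2.47  3.42  0.63  1.75]
    [ 1.22  0.77 -1.01  2.48  2.91  0.62  2.4 ]
3.14 50 10
    [ 1.17  0.68 -1.01  2.39  2.51  0.41  2.68]
    [-0.44  0.7   1.05  2.38  4.24  0.9   0.55]
    [ 0.89  0.53 -0.6   2.39  3.19  0.33  1.93]
    [0.24 0.46 0.18 2.38 3.95 0.49 1.04]
3.14 60 7
    [ 0.43  0.44 -0.06  2.27  4.41  0.18  0.59]
1.57 30 14
    [ 1.08  0.75 -0.
[... 498 characters left out ...]
.22  2.28  1.7   0.54 -1.26]
    [ 0.46  0.44 -0.1   2.28  4.34  0.17  2.23]
-1.57 30 16
    [ 0.76  0.63 -0.34  2.52  3.55  0.94  0.11]
    [ 0.2   0.62  0.3   2.52  3.71  1.11 -0.27]
-1.57 40 16
    [ 1.34  0.94 -1.22  2.48  2.63  0.7   1.19]
    [-0.32  0.71  0.92  2.47  3.97  1.07 -0.75]
    [ 1.14  0.7  -0.88  2.48  3.07  0.6   0.64]
    [ 0.65  0.53 -0.25  2.46  3.58  0.67 -0.03]
-1.57 50 16
    [ 1.29  0.83 -1.22  2.39  2.23  0.55  1.44]
    [-0.34  0.63  0.91  2.38  4.2   0.81 -0.94]
    [ 1.05  0.59 -0.81  2.39  2.83  0.35  0.74]
    [ 0.57  0.47 -0.21  2.38  3.68  0.39 -0.2 ]
-1.57 60 16
    [ 0.93  0.53 -0.75  2.27  1.84  0.17  1.64]
    [ 0.46  0.44 -0.1   2.27  4.35  0.17 -0.91]
```

```bash
cat > path.py <<'E'
from ik import *
from h import observe
def rows(n,m,target,a,seed,q6mid=.3,flip=0):
    q=observe()["joints"];R=tool(np.radians(a))*Ro.from_euler("z",flip)
    qT,e,g=ik(w(target),R,np.array(seed));print("target",qT.round(2),round(e,4),round(g,3))
    P0,R0=fk(q,p,S)
    for i in range(1,m+1):
        t=i/n;x=q+(qT-q)*t;x[5]+=max(0,q6mid-(q[5]+qT[5])/2)*np.sin(np.pi*t)
        P,Ri=fk(x,p,S)
        print(np.r_[R0.inv().apply(P-P0),(R0.inv()*Ri).as_rotvec()].round(3).tolist(),P.round(3),Ri.as_matrix()[:,2].round(2))
E
python3 - <<'E'
from path import *
rows(24,24,(-.17,0,.15),50,[1.08,.61,-.86,2.39,2.74,.36,-.73])
q=np.array([1.08,.61,-.86,2.39,2.74,.36,-.73])
R=tool(np.radians(50))
for th in np.radians([0,20,40,60,80,95,100]):
    r=.125;c,s=np.cos(th),np.sin(th)
    q,e,g=ik(w((.06-r*c-.012*s,0,.0785+r*s-.012*c)),R,q);print(q.round(2),round(e,4),round(g,3))
E
```

```text
target [ 1.55  0.38 -1.22  2.52  2.86  0.17 -0.86] 0.0121 0.013
[0.011, 0.008, 0.001, -0.022, 0.03, 0.002] [ 0.442 -0.222  0.151] [ 0.58  0.02 -0.82]
[0.023, 0.015, 0.001, -0.038, 0.064, 0.005] [ 0.432 -0.215  0.144] [ 0.55  0.03 -0.83]
[0.036, 0.019, 0.001, -0.046, 0.101, 0.007] [ 0.422 -0.21   0.137] [ 0.52  0.04 -0.85]
[0.049, 0.021, -0.0, -0.047, 0.139, 0.009] [ 0.411 -0.208  0.129] [ 0.49  0.04 -0.87]
[0.061, 0.021, -0.001, -0.039, 0.176, 0.011] [ 0.401 -0.208  0.123] [ 0.45  0.04 -0.89]
[0.073, 0.018, -0.002, -0.023, 0.211, 0.013] [ 0.391 -0.211  0.117] [ 0.42  0.02 -0.91]
[0.082, 0.013, -0.003, -0.001, 0.24, 0.014] [ 0.382 -0.215  0.112] [ 0.39  0.   -0.92]
[0.09, 0.007, -0.004, 0.028, 0.262, 0.014] [ 0.376 -0.221  0.108] [ 0.37 -0.03 -0.93]
[0.095, -0.001, -0.005, 0.061, 0.276, 0.014] [ 0.371 -0.229  0.105] [ 0.36 -0.06 -0.93]
[0.098, -0.009, -0.006, 0.097, 0.282, 0.014] [ 0.368 -0.237  0.104] [ 0.35 -0.09 -0.93]
[0.098, -0.017, -0.006, 0.132, 0.278, 0.014] [ 0.368 -0.245  0.104] [ 0.35 -0.13 -0.93]
[0.095, -0.024, -0.006, 0.165, 0.265, 0.013] [ 0.37  -0.252  0.106] [ 0.36 -0
[... 722 characters left out ...]
.008, 0.152, -0.023, 0.015] [ 0.44 -0.23  0.14] [ 0.61 -0.16 -0.78]
[0.014, 0.013, 0.01, 0.116, -0.042, 0.017] [ 0.445 -0.217  0.142] [ 0.63 -0.12 -0.77]
[0.011, 0.027, 0.011, 0.078, -0.053, 0.019] [ 0.448 -0.203  0.144] [ 0.64 -0.09 -0.76]
[0.01, 0.041, 0.012, 0.039, -0.058, 0.021] [ 0.45  -0.189  0.144] [ 0.64 -0.05 -0.76]
[ 1.05  0.6  -0.85  2.36  2.72  0.33 -0.73] 0.0 0.0
[ 1.07  0.49 -0.86  2.33  2.69  0.21 -0.74] 0.0 0.0
[ 1.15  0.47 -1.01  2.25  1.97  0.17 -0.06] 0.0003 0.002
[ 1.25  0.56 -1.22  2.15  1.45  0.32  0.48] 0.0001 0.001
[ 1.19  0.6  -1.22  2.04  1.3   0.39  0.64] 0.0 0.0
[ 1.13  0.65 -1.21  1.96  1.28  0.45  0.68] 0.0 0.0
[ 1.11  0.67 -1.21  1.93  1.28  0.47  0.68] 0.0 0.0
```

Request:
jog_arm --motion '[[[0.011,0.008,0.001,-0.022,0.03,0.002,1],[0.023,0.015,0.001,-0.038,0.064,0.005,1],[0.036,0.019,0.001,-0.046,0.101,0.007,1],[0.049,0.021,0,-0.047,0.139,0.009,1],[0.061,0.021,-0.001,-0.039,0.176,0.011,1],[0.073,0.018,-0.002,-0.023,0.211,0.013,1],[0.082,0.013,-0.003,0,0.24,0.014,1],[0.09,0.007,-0.004,0.028,0.262,0.014,1],[0.095,-0.001,-0.005,0.061,0.276,0.014,1],[0.098,-0.009,-0.006,0.097,0.282,0.014,1]]]'

```text
clock: 7.43
position: [0.3649, -0.2198, 0.1098]
ee_rot: [0.078, 2.784, -0.044]
force: [-0.1, 0.0, -0.7]
width: 0.008
gripper_force: 0.0
```

```bash
python3 - <<'E'
from path import *
from h import st
st();rows(16,10,(-.17,0,.15),50,[1.08,.61,-.86,2.39,2.74,.36,-.73],.3)
E
```

```text
t 7.43 p [ 0.3649 -0.2198  0.1098] z [ 0.347 -0.04  -0.937] y [ 0.06   0.998 -0.021] F [-0.1  0.  -0.7] q [ 0.96  0.19 -0.46  2.41 -0.23  0.24  2.25] w 0.008025986076434288
target [ 1.55  0.38 -1.22  2.52  2.86  0.17 -0.86] 0.0121 0.013
[0.015, -0.001, 0.003, 0.006, 0.044, 0.003] [ 0.358 -0.21   0.101] [ 0.3  -0.08 -0.95]
[0.027, -0.005, 0.006, 0.023, 0.082, 0.005] [ 0.347 -0.213  0.094] [ 0.26 -0.09 -0.96]
[0.037, -0.012, 0.008, 0.048, 0.111, 0.007] [ 0.338 -0.22   0.09 ] [ 0.23 -0.11 -0.97]
[0.043, -0.021, 0.009, 0.081, 0.127, 0.009] [ 0.332 -0.228  0.087] [ 0.21 -0.14 -0.97]
[0.044, -0.031, 0.01, 0.116, 0.128, 0.01] [ 0.331 -0.238  0.086] [ 0.21 -0.18 -0.96]
[0.041, -0.04, 0.011, 0.152, 0.114, 0.011] [ 0.333 -0.248  0.086] [ 0.22 -0.21 -0.95]
[0.034, -0.049, 0.012, 0.183, 0.085, 0.012] [ 0.34  -0.257  0.089] [ 0.24 -0.25 -0.94]
[0.022, -0.055, 0.013, 0.205, 0.043, 0.013] [ 0.35  -0.263  0.092] [ 0.28 -0.27 -0.92]
[0.008, -0.057, 0.013, 0.216, -0.009, 0.015] [ 0.363 -0.266  0.097] [ 0.33 -0.28 -0.9 ]
[-0.008, -0.056, 0.012, 0.214, -0.069, 0.016] [ 0.379 -0.266  0.103] [ 0.38 -0.29 -0.88]
```

Request:
jog_arm --motion '[[[-0.03,0,-0.02,0.1,0,0,1],[-0.06,0,-0.04,0.2,0,0,1],[-0.09,0,-0.058,0.25,-0.06,0,1],[-0.1,0,-0.058,0.27,-0.14,0,1],[-0.1,0,-0.058,0.27,-0.22,0,1],[-0.1,0,-0.058,0.27,-0.3,0,1],[-0.1,0,-0.058,0.25,-0.36,0,1],[-0.1,0,-0.058,0.2,-0.4,0,1],[-0.1,0,-0.058,0.14,-0.42,0,1],[-0.1,0,-0.058,0.08,-0.42,0,1]]]'

```text
clock: 8.27
position: [0.429, -0.2397, 0.2003]
ee_rot: [0.115, 2.55, -0.39]
force: [-1.2, 0.1, 0.2]
width: 0.003
gripper_force: 0.0
```

```bash
python3 - <<'E'
from path import *
from h import st,row,tool,w
st();print(row(w((-.17,0,.15)),tool(np.radians(45))));rows(10,10,(-.17,0,.15),48,[1.08,.61,-.86,2.39,2.74,.36,-.73],.3)
E
```

```text
t 8.27 p [ 0.429  -0.2397  0.2003] z [ 0.511 -0.3   -0.806] y [ 0.162  0.954 -0.252] F [-1.2  0.1  0.2] q [-0.01 -0.03  0.3   2.48  1.15  0.16  0.67] w 0.003274562473902092
[0.0179, 0.0654, 0.0301, -0.2681, -0.2111, 0.0754]
target [ 1.23  0.21 -0.73  2.52  4.14  0.29 -2.11] 0.001 0.002
[0.002, -0.021, 0.007, 0.067, 0.011, -0.007] [ 0.379 -0.238  0.194] [ 0.46 -0.41 -0.79]
[-0.002, -0.038, 0.015, 0.123, -0.003, -0.012] [ 0.384 -0.257  0.195] [ 0.46 -0.46 -0.76]
[-0.013, -0.049, 0.023, 0.155, -0.04, -0.014] [ 0.394 -0.27   0.198] [ 0.48 -0.49 -0.73]
[-0.026, -0.052, 0.031, 0.157, -0.091, -0.012] [ 0.409 -0.275  0.199] [ 0.52 -0.49 -0.7 ]
[-0.039, -0.045, 0.04, 0.124, -0.145, -0.006] [ 0.426 -0.272  0.197] [ 0.58 -0.45 -0.68]
[-0.049, -0.031, 0.047, 0.06, -0.191, 0.005] [ 0.44  -0.262  0.191] [ 0.62 -0.39 -0.67]
[-0.053, -0.012, 0.053, -0.027, -0.22, 0.021] [ 0.45  -0.245  0.183] [ 0.66 -0.31 -0.68]
[-0.051, 0.011, 0.057, -0.126, -0.227, 0.041] [ 0.454 -0.225  0.172] [ 0.68 -0.22 -0.7 ]
[-0.042, 0.032, 0.057, -0.227, -0.214, 0.061] [ 0.451 -0.205  0.161] [ 0.68 -0.13 -0.72]
[-0.028, 0.051, 0.055, -0.319, -0.183, 0.08] [ 0.441 -0.187  0.15 ] [ 0.67 -0.04 -0.74]
```

Request:
jog_arm --motion '[[[0,0.01,0.01,0,-0.1,0,1],[0,0.02,0.02,0,-0.2,0.02,1],[0,0.03,0.03,-0.05,-0.28,0.04,1],[0,0.04,0.03,-0.1,-0.28,0.06,1],[0,0.05,0.03,-0.15,-0.27,0.07,1],[0,0.06,0.03,-0.2,-0.26,0.075,1],[0,0.065,0.03,-0.24,-0.24,0.075,1],[0,0.065,0.03,-0.27,-0.21,0.075,1],[0,0.065,0.03,-0.27,-0.21,0.075,1]]]'

```text
clock: 9.02
position: [0.4485, -0.2067, 0.1639]
ee_rot: [0.095, 2.434, -0.297]
force: [0.6, -0.9, -0.7]
width: 0.004
gripper_force: 0.0
```

```bash
sed -i 's/^(\[1.57,0.35/([-0.01,-0.03,0.3,2.48,1.15,0.16,0.67],[.429,-.2397,.2003],[.115,2.55,-.39]),\n([0.96,0.19,-0.46,2.41,-0.23,0.24,2.25],[.3649,-.2198,.1098],[.078,2.784,-.044]),\n&/' kin.py; python3 kin.py; python3 - <<'E'
from h import *
st();print(row(w((-.15,0,.06)),tool(np.radians(45))))
from ik import *
s=observe();print(fk(s["joints"],p,S)[0])
E
```

```text
0.001619642182503965 [-1, 1, -1, 1, -1, 1, -1] [ 2.500e-01  2.000e-03  5.080e-01  2.300e-02  4.300e-01  2.200e-02
  2.920e-01 -9.600e-02  1.482e+00 -1.000e-03]
t 9.02 p [ 0.4485 -0.2067  0.1639] z [ 0.622 -0.237 -0.747] y [ 0.145  0.971 -0.188] F [ 0.6 -0.9 -0.7] q [ 0.68  0.13 -0.43  2.56  2.75  0.29 -0.95] w 0.0037120911201962113
[0.0574, 0.0399, 0.0801, -0.2011, -0.0864, 0.0611]
[ 0.46174058 -0.21074472  0.16550821]
```

```bash
python3 - <<'E'
from h import *
for a in(45,):print(row(w((-.12,0,.05)),tool(np.radians(a))))
E
```

```text
[0.0408, 0.0445, 0.1066, -0.2011, -0.0864, 0.0611]
```

Request:
jog_arm --motion '[[[0.01,0.02,0.03,-0.05,-0.03,0.01,1],[0.02,0.03,0.05,-0.1,-0.06,0.03,1],[0.03,0.04,0.08,-0.15,-0.08,0.04,1],[0.04,0.044,0.1,-0.2,-0.086,0.06,1],[0.041,0.044,0.106,-0.2,-0.086,0.06,1],[0.041,0.044,0.106,-0.2,-0.086,0.06,1],[0.041,0.044,0.106,-0.2,-0.086,0.06,1]]]'

```text
clock: 9.6
position: [0.4872, -0.1909, 0.0449]
ee_rot: [0.076, 2.362, -0.023]
force: [-0.6, -1.0, -1.1]
width: 0.007
gripper_force: 0.0
```

```bash
python3 - <<'E'
from h import *
st();print(row(w((-.12,0,.05)),tool(np.radians(45))),row(w((-.078,0,.048)),tool(np.radians(45))))
im=get_image("side");cv2.imwrite("pics/s4.png",cv2.resize(im[150:400,220:520],None,fx=2.4,fy=2.4)[:,:,::-1])
E
```

```text
t 9.6 p [ 0.4872 -0.1909  0.0449] z [ 0.701 -0.039 -0.712] y [0.062 0.998 0.006] F [-0.6 -1.  -1.1] q [ 1.21  0.8  -0.98  2.56  2.78  0.71 -0.62] w 0.007205541960249327
[-0.0053, 0.002, -0.0019, -0.0001, -0.0069, -0.0081] [-0.0338, 0.0023, 0.029, -0.0001, -0.0069, -0.0081]
```

View pics/s4.png

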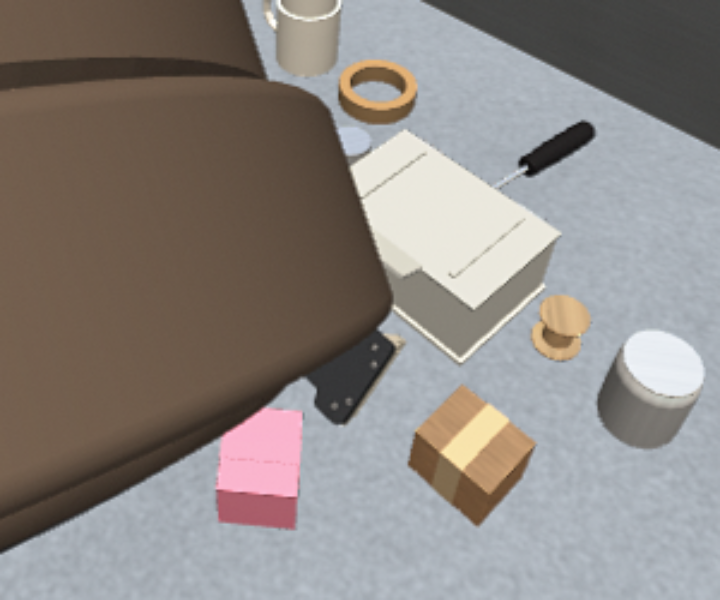

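Everything still stands as it was: the carton is upright at about (470,455) in the crop, and the gripper is low in front of the lip. Next I'll insert the finger and plan the arc.

Request:
jog_arm --motion '[[[-0.008,0.002,0.007,0,-0.007,-0.008,1],[-0.017,0.002,0.015,0,-0.007,-0.008,1],[-0.025,0.002,0.022,0,-0.007,-0.008,1],[-0.034,0.002,0.029,0,-0.007,-0.008,1],[-0.034,0.002,0.029,0,-0.007,-0.008,1]]]'

```text
clock: 10.07
position: [0.5367, -0.1914, 0.0562]
ee_rot: [0.053, 2.347, -0.04]
force: [0.3, -0.2, -0.1]
width: 0.005
gripper_force: 0.0
```

```bash
cat > arc.py <<'E'
from h import *
import sys
def pose(th):
    r=np.interp(th,[0,40,70],[.13,.128,.113]);a=np.radians(np.interp(th,[0,60],[45,32]));t=np.radians(th)
    c=np.array([.06-r*np.cos(t),0,.0785+r*np.sin(t)])-.0095*np.array([np.sin(a),0,np.cos(a)])
    return w(c),tool(a)
if __name__=="__main__":
    st();s=observe()
    for th in np.linspace(float(sys.argv[1]),float(sys.argv[2]),int(sys.argv[3])): print(int(th),np.array(row(*pose(th),s)).round(3).tolist())
E
python3 arc.py 0 50 10
python3 - <<'E'
from arc import *
from ik import ik
q=observe()["joints"]
for th in range(0,111,10):
    q,e,g=ik(*pose(th),q);print(th,q.round(2),round(e,4),round(g,3))
E
```

```text
t 10.07 p [ 0.5367 -0.1914  0.0562] z [ 0.712 -0.045 -0.7  ] y [ 0.05   0.999 -0.013] F [ 0.3 -0.2 -0.1] q [ 1.13  0.77 -0.96  2.47  2.73  0.67 -0.61] w 0.005141553015388619
0 [-0.008, -0.0, -0.014, -0.005, 0.009, 0.013]
5 [-0.018, -0.001, -0.022, -0.005, -0.012, 0.013]
11 [-0.028, -0.001, -0.028, -0.005, -0.033, 0.013]
16 [-0.039, -0.001, -0.034, -0.005, -0.054, 0.013]
22 [-0.051, -0.001, -0.039, -0.005, -0.075, 0.014]
27 [-0.063, -0.001, -0.043, -0.005, -0.096, 0.014]
33 [-0.075, -0.002, -0.046, -0.004, -0.117, 0.014]
38 [-0.087, -0.002, -0.047, -0.004, -0.138, 0.014]
44 [-0.1, -0.002, -0.045, -0.004, -0.159, 0.014]
50 [-0.112, -0.002, -0.041, -0.004, -0.18, 0.014]
0 [ 1.22  0.74 -1.03  2.48  2.74  0.56 -0.64] 0.0 0.0
10 [ 1.26  0.72 -1.09  2.49  2.76  0.55 -0.66] 0.0 0.0
20 [ 1.29  0.7  -1.13  2.49  2.77  0.55 -0.67] 0.0 0.0
30 [ 1.32  0.69 -1.17  2.48  2.78  0.54 -0.69] 0.0 0.0
40 [ 1.33  0.69 -1.2   2.46  2.79  0.55 -0.7 ] 0.0 0.0
50 [ 1.31  0.7  -1.21  2.43  2.8   0.56 -0.7 ] 0.0 0.0
60 [ 1.29  0.73 -1.21  2.4   2.82  0.59 -0.7 ] 0.0 0.0
70 [ 1.25  0.73 -1.19  2.35  2.79  0.57 -0.69] 0.0 0.0
80 [ 1.21  0.72 -1.17  2.31  2.77  0.54 -0.68] 0.0 0.0
90 [ 1.17  0.73 -1.14  2.26  2.75  0.53 -0.67] 0.0 0.0
100 [ 1.12  0.74 -1.11  2.22  2.73  0.52 -0.66] 0.0 0.0
110 [ 1.08  0.76 -1.08  2.18  2.72  0.51 -0.64] 0.0 0.0
```

Request:
jog_arm --motion '[[[-0.008,0,-0.014,0,0,0.01,1],[-0.018,-0.001,-0.022,0,-0.012,0.013,1],[-0.028,-0.001,-0.028,0,-0.033,0.013,1],[-0.039,-0.001,-0.034,-0.005,-0.054,0.013,1],[-0.051,-0.001,-0.039,-0.005,-0.075,0.014,1],[-0.063,-0.001,-0.043,-0.005,-0.096,0.014,1],[-0.075,-0.002,-0.046,-0.004,-0.117,0.014,1],[-0.087,-0.002,-0.047,-0.004,-0.138,0.014,1],[-0.1,-0.002,-0.045,-0.004,-0.159,0.014,1],[-0.112,-0.002,-0.041,-0.004,-0.18,0.014,1]]]'

```text
clock: 10.9
position: [0.5834, -0.195, 0.1629]
ee_rot: [0.065, 2.168, -0.029]
force: [-0.7, 0.1, 1.2]
width: 0.008
gripper_force: 0.4
```

```bash
python3 arc.py 55 110 10; python3 - <<'E'
from h import *
im=get_image("side");cv2.imwrite("pics/s5.png",cv2.resize(im[150:400,220:520],None,fx=2.4,fy=2.4)[:,:,::-1])
E
```

```text
t 10.9 p [ 0.5834 -0.195   0.1629] z [ 0.825 -0.046 -0.563] y [0.058 0.998 0.004] F [-0.7  0.1  1.2] q [ 1.27  0.68 -1.13  2.42  2.79  0.62 -0.69] w 0.008191008132236405
55 [-0.012, 0.001, 0.006, 0.0, -0.021, -0.004]
61 [-0.022, 0.001, 0.014, 0.0, -0.04, -0.004]
67 [-0.032, 0.001, 0.023, 0.0, -0.04, -0.004]
73 [-0.04, 0.001, 0.031, 0.0, -0.04, -0.004]
79 [-0.049, 0.001, 0.04, 0.0, -0.04, -0.004]
85 [-0.058, 0.001, 0.048, 0.0, -0.04, -0.004]
91 [-0.064, 0.001, 0.058, 0.0, -0.04, -0.004]
97 [-0.07, 0.001, 0.069, 0.0, -0.04, -0.004]
103 [-0.075, 0.001, 0.08, 0.0, -0.04, -0.004]
110 [-0.079, 0.001, 0.091, 0.0, -0.04, -0.004]
```

View pics/s5.png

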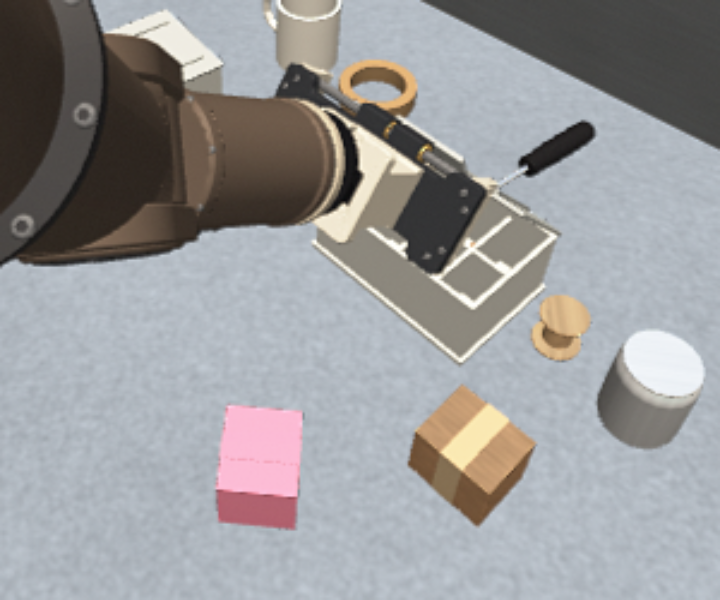

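The lid is well up: the open compartments show at (480,260) and the lid is behind the gripper. I'll continue the arc.

Request:
jog_arm --motion '[[[-0.012,0.001,0.006,0,-0.02,0,1],[-0.022,0.001,0.014,0,-0.04,0,1],[-0.032,0.001,0.023,0,-0.04,0,1],[-0.04,0.001,0.031,0,-0.04,0,1],[-0.049,0.001,0.04,0,-0.04,0,1],[-0.058,0.001,0.048,0,-0.04,0,1],[-0.064,0.001,0.058,0,-0.04,0,1],[-0.07,0.001,0.069,0,-0.04,0,1],[-0.075,0.001,0.08,0,-0.04,0,1],[-0.079,0.001,0.091,0,-0.04,0,1]]]'

```text
clock: 11.78
position: [0.7032, -0.2005, 0.1752]
ee_rot: [0.064, 2.131, -0.029]
force: [0.2, 0.3, 0.1]
width: 0.01
gripper_force: 0.0
```

```bash
python3 - <<'E'
from h import *
st();print(row([.5,-.18,.25],tool(np.radians(45))))
E
```

```text
t 11.78 p [ 0.7032 -0.2005  0.1752] z [ 0.846 -0.046 -0.532] y [0.057 0.998 0.004] F [0.2 0.3 0.1] q [ 1.07  0.73 -1.03  2.19  2.71  0.57 -0.62] w 0.009770577959130793
[0.0452, 0.0091, -0.2126, 0.0015, 0.2247, -0.0042]
```

Contact force is near zero, so the lid has fallen away to its stop. I'll retract back along the fingers and up.

Request:
jog_arm --motion '[[[0,0,-0.03,0,0,0,1],[0,0,-0.07,0,0,0,1],[0,0,-0.11,0,0,0,1],[0,0,-0.15,0,0,0,1],[0,0,-0.19,0,0,0,1],[0,0,-0.22,0,0,0,1],[0,0,-0.22,0,0,0,1],[0,0,-0.22,0,0,0,1]]]'

```text
clock: 12.45
position: [0.5407, -0.1941, 0.2952]
ee_rot: [0.061, 2.092, -0.031]
force: [0.8, -0.1, 1.5]
width: 0.006
gripper_force: 0.0
```

```bash
python3 - <<'E'
from h import *
st()
im=get_image("side");cv2.imwrite("pics/s6.png",im[:,:,::-1])
E
```

```text
t 12.45 p [ 0.5407 -0.1941  0.2952] z [ 0.865 -0.048 -0.499] y [0.056 0.998 0.003] F [ 0.8 -0.1  1.5] q [ 1.64  0.25 -1.26  2.4   3.63  0.35 -1.65] w 0.00583119595577872
```

View pics/s6.png

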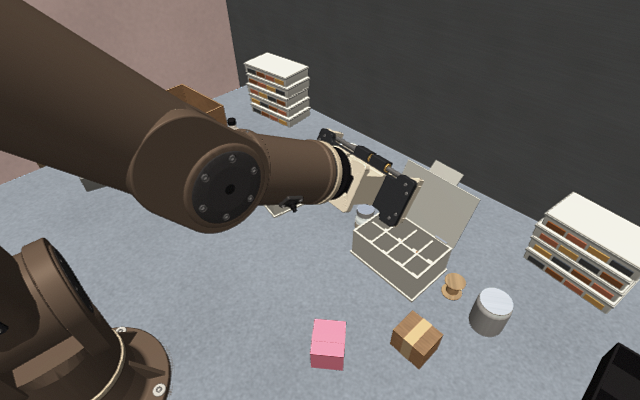

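The lid stands open, leaning back at (445,200). The carton is upright at (416,340), the bystanders are in place, and the arm is clear. I'll let it settle, then hand in.

Request:
jog_arm --motion '[[[0,0,0,0,0,0,1],[0,0,0,0,0,0,1],[0,0,0,0,0,0,1],[0,0,0,0,0,0,1],[0,0,0,0,0,0,1],[0,0,0,0,0,0,1]]]'

```text
clock: 13.0
position: [0.5411, -0.1934, 0.2946]
ee_rot: [0.061, 2.092, -0.029]
force: [-0.4, 0.7, 0.1]
width: 0.004
gripper_force: 0.0
```

```bash
python3 -c "
from cell import sign_off;print(sign_off())"
```

```text
the job is handed in; nothing more can be done
None
```

I pushed the carton clear to the right, about 160 mm off the wide case's middle line, and flipped the wide case's lid open to rest by itself; the job was handed in at 13.0 s, and no verdict was returned.

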